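Take the timer relay out of a packed row into a tilt-out bin

ROBOT

A 6-joint arm with a two-finger parallel gripper is mounted at the origin on the work surface. World frame = base frame: x ahead of the robot, y to its left, z up, the work surface at z = 0. Lengths are in m, angles in rad, forces in N, time in s.
With the tool pointing down it reaches from about 0.35 to 0.85 m from the base axis. Payload 8.1 kg.
Tool frame: the origin (TCP) lies where the fingers leave the gripper's body, on its centre line; the fingertips stand 84 mm ahead of it and the grasp point (between the pads) lies 65 mm ahead of it; z points along the fingers, y is the direction in which the jaws open and shut (so a half turn about z gives the same grasp; the last joint's range is limited). The gripper opens to 93 mm and grips with 3 to 60 N. Pads are 15 mm wide; open, the fingers measure 128 mm over their backs; the gripper's body (75 mm by 188 mm) begins 65 mm behind the grasp point.
Start: joints at [-1.319, 0.13, 1.488, -0, 1.523, -0.085], TCP at [0.198, -0.566, 0.303] pointing down, gripper open.
Joint ranges: [-2.96, 2.96], [-0.89, 2.26], [0.02, 2.5], [-1.34, 4.48], [0, 2.73], [-2.66, 2.66]. Speed limits (rad/s): [2.39, 2.39, 2.79, 3.14, 3.14, 3.14].

INTERFACE

Orientations are given as a rotation vector (axis times angle).
In Python, from bench import * gives the robot as it stands.
- The arm moves only by the shell command python3 -m pendant 'ROWS' [FORCE]. ROWS is JSON, a list of rows, each a list of 7 numbers: the opening, from 0 (shut) to 1 (fully open), then the shift along the world's x, y, z in m, then the turn, a rotation vector about the world's x, y, z in rad. In form: [[jaw, x, y, z, wx, wy, wz], ...]. A call has 1 to 20 rows; each row shifts and turns the commanded pose from where the row before left it; what a row does not reach is not made up. A row lasts 1/12 s, in which the tool goes at most 41.7 mm and 7.16 degrees, less where a joint would pass 70% of its speed; a pose out of reach is approached as far as the arm can. A call with a gripper value outside its range is refused whole. The fingers move at their own pace and stop on an object; FORCE is the grip in N (left out, the last holds). Time passes only in rows, so rows that do not move let the fingers close. It gives the time, the measured TCP pose, the force and the opening at its end, in the units of the state.
- get_obs(): the state, without advancing time (a new reading comes with each control period).
- camera(name): name is "scene" or "top" or "wrist"; returns a dict with "image" (420x560x3 uint8, blue, green, red), "K" (3x3 intrinsics, pixels), "world_from_camera" (4x4, takes a point from camera to world coordinates). Camera axes: x right, y up, looking along -z (the intrinsics and any distortion apply to the point x, -y, -z); pixel columns grow to the right and rows downward; lengths in m; the calibration is good to about 2 mm. The wrist camera is an equidistant fisheye: a pixel r from the principal point sees the ray r / f radians off the axis. A picture is of the moment at which its call begins. There is no depth.
- sign_off(): hands the job in, once; it reports no verdict.
The state is a dict: "t": time; "joints": joint angles; "joint_velocities": joint speeds; "effort": joint torques, N m; "tool_pos": TCP position; "eef_rot": TCP orientation; "force": force on the tool from outside, world axes, zero at the start; "torque": the same for the moment, N m; "opening": finger opening in m.
Only numpy, scipy, OpenCV 4.12 (cv2) and the standard library are available. Lean on these libraries where they do the work, as an engineer would, in place of code of your own. Each camera call takes 0.05 s, during which the arm holds its last target. There are 200 camera calls.

TASK

The timer relay - the one in the packed row with a round dial on its face - is going for repair: tip its top out towards you until it rests on the tray's sloping front, and only then lift it clear and stand it, dial up, on the floor of the wide tilt-out bin, which you tip open for it. Then push the bin back until it clicks shut. Do not drop the relay, and leave the other relays standing in their row, the narrow bin shut and everything else on the bench where it is.

Things in the scene. Friction and masses are not known exactly. Their poses are not given: they have to be found in the camera images.
- timer: the timer relay, the only one of five with a round dial on its face, which looks up: solid grey plastic block 66 mm deep (x) x 44 wide (y) x 110 tall (z), 0.19 to 0.34 kg. Origin: centre of its underside; x to the rack's back, z up through the face. Stepped: full depth up to 84 mm; above that only a nose, x -21 to +17 mm, full width, up to 110 mm (ledges of 12 mm before it, 16 mm behind)
- timer_foot (a point): middle of the timer's lower front edge (x -33, z 0 mm in its frame): the edge it turns on when tipped out of the row; it balances at about 31 degrees and then falls on to the tray's sloping front, resting at 45 degrees
- timer_edge (a point): middle of the top rear edge of the timer's nose (x +17, z 110 mm in its frame): fingertips hooked behind it can draw the top forward
- timer_mid (a point): centre of the timer's block (z 55 mm in its frame). The dial is 28 mm across and 7 mm high, centred at x -6 mm on top of the nose
- rack: fixed aluminium bench rack. Origin: on the table, mid-row, below the crease where tray floor and sloping front meet; x to its back, y along the row, z up. Tray floor 10 mm up. Five relays stand side by side, 1 mm apart, centres at y -90, -45, 0, 45, 90 mm in any order, front faces at the crease (x 0). Cheeks 65 mm high at y +-116; back stop 40 mm high at x 71 to 76, open behind up to the posts (x 200)
- rack_rim (a point): middle of the upper rim of the tray's sloping front, which leans outward (-x) at 45 degrees from the crease: x -37, z 47 mm in the rack's frame; 4 mm thick, as wide as the row
- rack_shelf (a point): middle of the lower front edge of the rack's upper shelf, 245 mm above the table, x 40 mm in the rack's frame. The shelf covers x 40 to 230, y +-137 mm and carries a low signal generator (from x 67 mm back, top 313 mm up): there is no room over the back of the row for an upright gripper
- tilt_bin (a joint): angle of the wide tilt-out bin (clear plastic) about its damped bottom front pivot: 0 shut, 0.77 rad tipped fully towards -x. Empty, it sinks fully open from beyond 0.66 rad and stays there; below 0.57 it sinks back to about 0.08, where a sprung catch stops it ajar. Pushing it home past the catch (to 0) takes 2 to 4 N at the lip, pulling it out of the catch 4 to 6 N, swinging it about 2 N
- bin_in (a point): centre of the inner floor of the wide bin, turning with it: x to the bin's back, y across, z up out of the mouth. Inside 101 mm deep (x), 132 mm wide (y); inner front wall 161 mm high, back wall 118 mm, sides sloping between; walls and floor 4 mm thick. The front wall's inner face is at x -50 mm
- bin_lip (a point): middle of the top edge of the wide bin's front wall (4 mm thick, turning with it), 166 mm above the pivot when shut; a pull lip 6 mm thick stands out 14 mm in front of this point. Behind the wall the mouth is open for 38 mm before the unit's roof begins: fingertips can reach in from above and draw the wall forward, or push on the lip to shut it
- bin_pivot (a point): middle of the wide bin's pivot line, on the fixed unit, 18 mm above the table, at the outer foot of the bin's front wall; the pivot runs along y
- bin_unit: fixed white steel unit with a wide (140 mm) and a narrow (80 mm) tilt-out bin side by side. Origin: on the table below the wide bin's pivot, at mid-width of that bin; x to the back, y across, z up. Unit: y -166 to +77, x 0 to 126 mm; roof x 42 to 126 mm, top 196 mm up; side plates from x 27 mm back
- small_bin (a joint): the narrow tilt-out bin beside the wide one on its -y side, as tall, no catch: 0 shut
- relay_window: relay, grey plastic, 66 deep x 44 wide x 110 mm tall with the timer's stepped profile but no dial: a dark window and a bar on its face. Origin: centre of its underside, z up through its face; stands in the row. A neighbour to leave standing.
- relay_switches: relay, grey plastic, 66 deep x 44 wide x 110 mm tall with the timer's stepped profile but no dial: four small white switches on its face. Origin: centre of its underside, z up through its face; stands in the row. A neighbour to leave standing.
- relay_vents: relay, grey plastic, 66 deep x 44 wide x 110 mm tall with the timer's stepped profile but no dial: five dark slots across its face. Origin: centre of its underside, z up through its face; stands in the row. A neighbour to leave standing.
- relay_plain: relay, grey plastic, 66 deep x 44 wide x 110 mm tall with the timer's stepped profile but no dial: a flat white plate on its face. Origin: centre of its underside, z up through its face; stands in the row. A neighbour to leave standing.
- pen_cup: black cup of pens, 68 mm across, 95 mm high, pens to 155 mm; origin at its underside; between rack and bin unit
- solder_spool: aluminium spool standing on end, 56 mm across, 42 mm high; origin at its underside
- meter: grey hand-held meter lying flat, 165 x 78 mm, 40 mm high; origin at its underside, x along it
- screwdriver: screwdriver lying on the bench, 180 mm long, about 30 mm high; origin at its underside, x towards its tip
- screw_box: open red box 100 x 110 mm, 45 mm high; origin at its underside
- cleaner: white bottle 58 mm across, 135 mm high; origin at its underside
- connector_box: open blue box 115 x 85 mm, 50 mm high; origin at its underside

How it is judged:
On the way, in this order (a step that is already met when the one before it is completed fails the run):
1. the timer relay is tipped forward by its top, its foot still in the tray (angle between timer's own z axis and vertical between 0.6 and 0.95 rad and z of timer_foot in the frame of rack below 0.02 m and x of timer_foot in the frame of rack between -0.02 and 0.03 m and y of timer_foot in the frame of rack between -0.13 and 0.13 m), for 0.2 s.
2. the timer relay stands on the floor of the wide bin, which is tipped open (x of timer_mid in the frame of bin_in between -0.045 and 0.045 m and y of timer_mid in the frame of bin_in between -0.06 and 0.06 m and z of timer_mid in the frame of bin_in between 0.02 and 0.085 m and value of joint tilt_bin above 0.5 rad), for 0.2 s.
At the end, for the whole second after the job is handed in: Timer relay at rest on the wide bin's floor, dial up (within 0.6 rad of upright); wide bin clicked shut (below 0.03 rad), narrow bin shut (below 0.05); other relays standing in their row (within 0.15 rad, moved under 20 mm); nothing else moved 30 mm (x of timer_mid in the frame of bin_in between -0.045 and 0.045 m and y of timer_mid in the frame of bin_in between -0.06 and 0.06 m and z of timer_mid in the frame of bin_in between 0.02 and 0.085 m and angle between timer's own z axis and vertical below 0.6 rad and value of joint tilt_bin below 0.03 rad and value of joint small_bin below 0.05 rad and linear speed of timer below 0.03 m/s and angle between each of relay_window, relay_switches, relay_vents, relay_plain's own z axis and vertical below 0.15 rad and distance of each of relay_window, relay_switches, relay_vents, relay_plain from where it was at the start of the episode below 0.02 m and distance of each of pen_cup, solder_spool, meter, screwdriver, screw_box, cleaner, connector_box from where it was at the start of the episode below 0.03 m); the robot touches nothing.
It fails at once if the timer relay is dropped or thrown (faster than 0.8 m/s out of the fingers) (linear speed of timer above 0.8 m/s and contact force between the fingers and timer below 0.05 N).
It fails at once if another relay is tipped over or pulled out (tilted over 0.4 rad or moved over 40 mm) (angle between any of relay_window, relay_switches, relay_vents, relay_plain's own z axis and vertical above 0.4 rad or distance of any of relay_window, relay_switches, relay_vents, relay_plain from where it was at the start of the episode above 0.04 m).
It fails at once if something else on the bench is pushed away (more than 30 mm) (distance of any of pen_cup, solder_spool, meter, screwdriver, screw_box, cleaner, connector_box from where it was at the start of the episode above 0.03 m).
It fails at once if the narrow bin is opened (over 0.25 rad) (value of joint small_bin above 0.25 rad).
It also fails if it takes over 72 s, if anything falls off the work surface, if the arm or the gripper's body presses on something with over 40 N, if the wrist force passes 120 N, or if a joint passes its speed limit or range.

## Working session

There is one attempt and no reset: what is moved stays moved. The work goes in short steps, Python scripts to look and compute and a shell command to move; the robot and the scene stay as the last step left them, time stands still between calls to the robot, and variables do not carry over. Pictures are saved under pics/ and viewed, about 8 in all and at most 12, crops included, and the job is handed in when it is done.

```bash
mkdir -p pics; ls
python3 - <<'E'
from bench import *
import cv2,numpy as np
for n in ["scene","top"]:
    c=camera(n); cv2.imwrite(f"pics/{n}0.png",c["image"]); np.savez(f"{n}0.npz",**c); print(n,c["K"].tolist(),np.round(c["world_from_camera"],3).tolist(),[k for k in c])
o=get_obs(); print({k:np.round(v,3).tolist() for k,v in o.items()})
E
```

```text
pics
scene [[536.604354370778, 0.0, 281.8760573305411], [0.0, 536.604354370778, 208.348120275602], [0.0, 0.0, 1.0]] [[0.917, -0.37, 0.149, 0.748], [0.398, 0.854, -0.335, -0.468], [-0.003, 0.367, 0.93, 1.37], [0.0, 0.0, 0.0, 1.0]] ['image', 'K', 'world_from_camera']
top [[511.74288242115233, 0.0, 279.32372247753864], [0.0, 511.74288242115233, 204.74113643957355], [0.0, 0.0, 1.0]] [[0.003, 0.996, -0.085, 0.435], [-1.0, 0.002, -0.016, -0.036], [-0.016, 0.085, 0.996, 1.717], [0.0, 0.0, 0.0, 1.0]] ['image', 'K', 'world_from_camera']
{'t': 0.1, 'joints': [-1.319, 0.131, 1.489, -0.0, 1.523, -0.085], 'joint_velocities': [0.001, -0.001, -0.003, 0.002, -0.001, 0.001], 'effort': [0.001, -56.134, -49.31, 0.077, 0.029, -0.0], 'tool_pos': [0.198, -0.566, 0.302], 'eef_rot': [-3.096, -0.526, 0.0], 'force': [-0.996, 0.316, 0.06], 'torque': [0.013, 0.002, -0.003], 'opening': 0.093}
```

View pics/scene0.png

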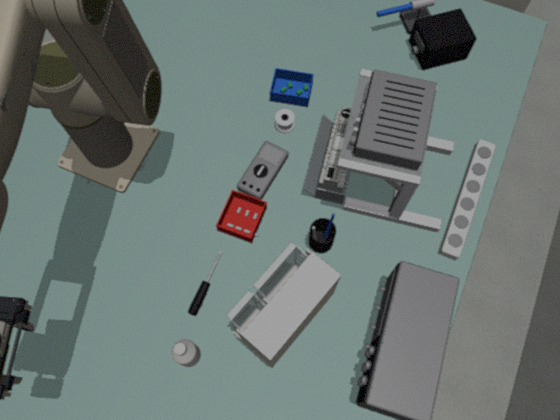

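View pics/top0.png

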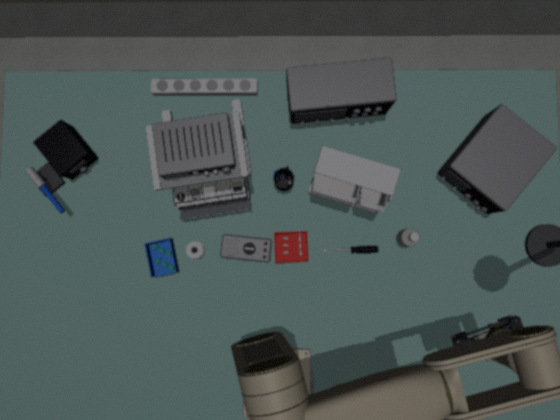

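Run:
```python
import cv2,numpy as np
def crop(n,x,y,w,h,s=4):
    im=np.load(f"{n}0.npz")["image"][y:y+h,x:x+w]
    im=cv2.resize(im,None,fx=s,fy=s,interpolation=cv2.INTER_CUBIC)
    im=cv2.convertScaleAbs(im,alpha=1.3)
    for i in range(0,w,10): cv2.line(im,(i*s,0),(i*s,6 if (x+i)%50 else 14),(0,255,255),1)
    for i in range(0,h,10): cv2.line(im,(0,i*s),(6 if (y+i)%50 else 14,i*s),(0,255,255),1)
    return im
A=crop("top",160,160,100,70); B=crop("top",300,140,100,80)
C=crop("scene",310,100,100,100);D=crop("scene",220,230,100,100)
def pad(i): return cv2.copyMakeBorder(i,0,400-i.shape[0],0,0,cv2.BORDER_CONSTANT)
o=np.vstack([np.hstack([A,B[:280]]),np.hstack([C,D])[:320]])
print(o.shape);cv2.imwrite("pics/c1.png",o)
```

```text
(600, 800, 3)
```

View pics/c1.png

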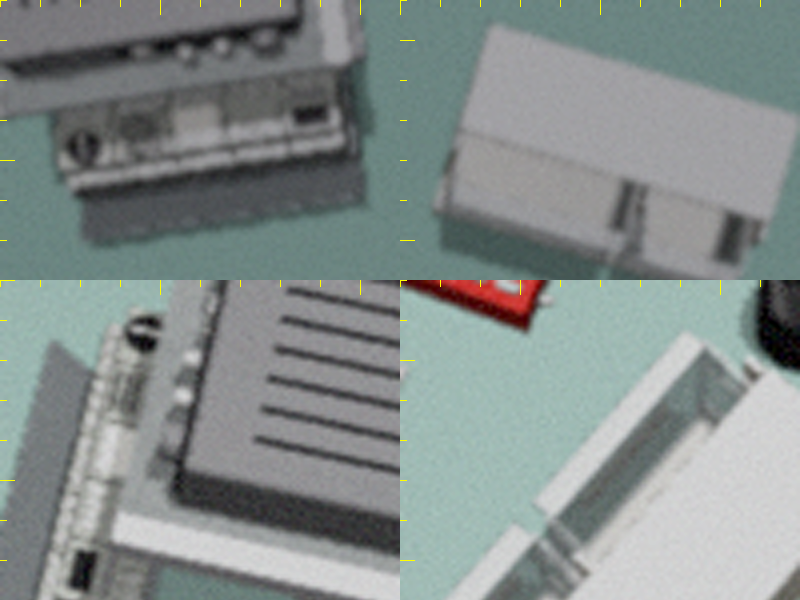

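```bash
cat > h.py <<'E'
import numpy as np,cv2
from scipy.optimize import least_squares
from scipy.spatial.transform import Rotation as R
def proj(c,P):
    W=c["world_from_camera"];q=(np.asarray(P)-W[:3,3])@W[:3,:3]
    K=c["K"];return np.stack([K[0,2]+K[0,0]*q[:,0]/-q[:,2],K[1,2]+K[1,1]*-q[:,1]/-q[:,2]],1)
def ray(c,p,z):
    W=c["world_from_camera"];K=c["K"];p=np.atleast_2d(p).astype(float)
    d=np.stack([(p[:,0]-K[0,2])/K[0,0],-(p[:,1]-K[1,2])/K[1,1],-np.ones(len(p))],1)@W[:3,:3].T
    return W[:3,3]+d*((z-W[2,3])/d[:,2])[:,None]
def tw(f,P):
    P=np.atleast_2d(P);c,s=np.cos(f[2]),np.sin(f[2])
    return np.stack([f[0]+c*P[:,0]-s*P[:,1],f[1]+s*P[:,0]+c*P[:,1],P[:,2]],1)
def fit(x0,obs):
    f=lambda x:np.concatenate([((proj(c,tw(x,L))-p)).ravel() for c,L,p in obs])
    r=least_squares(f,x0,loss="soft_l1");return r.x,np.round(f(r.x).reshape(-1,2),1)
E
python3 - <<'E'
from h import *
np.set_printoptions(precision=4,suppress=True)
t=np.load("top0.npz");s=np.load("scene0.npz")
print(ray(t,[[182.5,220.7],[251,211]],.047)[:,:2], ray(t,[181,197],.127),ray(s,[345.7,113.2],.127))
print(ray(t,[[314.5,172.5],[391.2,194.5],[322.5,146],[400,168.7]],.196)[:,:2], ray(s,[[292.5,243.2],[255,285.7]],.184))
x,r=fit([.62,.1,.14],[(t,[[-.039,.112,.047],[-.039,-.112,.047],[.027,.09,.127]],[[182.5,220.7],[251,211],[181,197]]),(s,[[.027,.09,.127]],[[345.7,113.2]])])
print("rack",x,r.tolist())
x,r=fit([.6,-.2,-.3],[(t,[[.042,.077,.196],[.042,-.166,.196],[.126,.077,.196],[.126,-.166,.196]],[[314.5,172.5],[391.2,194.5],[322.5,146],[400,168.7]]),(s,[[-.014,.07,.184],[-.014,-.07,.184]],[[292.5,243.2],[255,285.7]])])
print("bin",x,r.tolist())
E
```

```text
[[0.5245 0.3071]
 [0.5568 0.0827]] [[0.5945 0.2968 0.127 ]] [[0.5966 0.2986 0.127 ]]
[[ 0.662  -0.1174]
 [ 0.5961 -0.3454]
 [ 0.7424 -0.1416]
 [ 0.6737 -0.3728]] [[ 0.6151 -0.1107  0.184 ]
 [ 0.577  -0.2363  0.184 ]]
rack [0.5805 0.2029 0.1424] [[-0.3, -0.4], [-1.2, -0.3], [0.3, 0.0], [-1.1, 0.5]]
bin [ 0.6048 -0.1769 -0.3048] [[-0.4, -2.0], [0.9, 0.4], [-0.1, -1.9], [0.1, -0.5], [-0.3, -2.2], [-3.2, 0.1]]
```

```bash
python3 -m pendant '[[0,0.02,0.025,0.008,0,0,-0.05],[0,0.02,0.025,0.008,0,0,-0.05],[0,0.02,0.025,0.008,0,0,-0.05],[0,0.02,0.025,0.008,0,0,-0.05],[0,0.02,0.025,0.008,0,0,-0.05],[0,0.02,0.025,0.008,0,0,-0.05],[0,0.02,0.025,0.008,0,0,-0.05],[0,0.02,0.025,0.008,0,0,-0.05],[0,0.02,0.025,0.008,0,0,-0.05],[0,0.02,0.025,0.008,0,0,-0.05],[0,0.02,0.025,0.008,0,0,-0.05],[0,0.02,0.025,0.008,0,0,-0.05],[0,0.02,0.025,0.008,0,0,-0.041],[0,0.02,0.025,0.008,0,0,0],[0,0.02,0.025,0,0,0,0],[0,0,0,0,0,0,0],[0,0,0,0,0,0,0]]' 20
python3 - <<'E'
from bench import *
import cv2,numpy as np
for n in ["wrist","scene"]:
    c=camera(n); cv2.imwrite(f"pics/{n}1.png",c["image"]); np.savez(f"{n}1.npz",**c)
    if n=="wrist":print(n,c["K"].tolist(),np.round(c["world_from_camera"],3).tolist())
print(get_obs()["joints"])
E
```

```text
t: 1.52
tool_pos: [0.4989, -0.19, 0.4141]
eef_rot: [-3.106, 0.471, 0.002]
force: [-0.7, -0.8, 0.5]
opening: 0.0009
wrist [[325.19226210127806, 0.0, 281.34867460296005], [0.0, 325.19226210127806, 209.4471636947357], [0.0, 0.0, 1.0]] [[-0.296, 0.928, 0.227, 0.561], [-0.955, -0.288, -0.07, -0.21], [0.0, -0.238, 0.971, 0.496], [0.0, 0.0, 0.0, 1.0]]
[-4.63248020e-01 -6.78611630e-02  1.48985169e+00 -4.70937064e-04
  1.72077154e+00  1.41149215e+00]
```

View pics/wrist1.png

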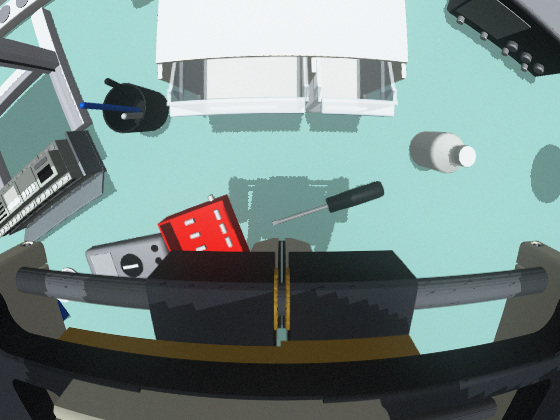

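```bash
cat >> h.py <<'E'
def fproj(c,P):
    W=c["world_from_camera"];q=(np.asarray(P)-W[:3,3])@W[:3,:3];K=c["K"]
    v=np.stack([q[:,0],-q[:,1]],1);n=np.linalg.norm(v,axis=1);th=np.arctan2(n,-q[:,2])
    return K[:2,2]+K[0,0]*v/n[:,None]*th[:,None]
def fray(c,p,z):
    W=c["world_from_camera"];K=c["K"];v=np.atleast_2d(p)-K[:2,2];n=np.linalg.norm(v,axis=1)[:,None];th=n/K[0,0]
    d=np.hstack([v/n*np.sin(th)*[1,-1],-np.cos(th)])@W[:3,:3].T
    return W[:3,3]+d*((z-W[2,3])/d[:,2])[:,None]
E
python3 - <<'E'
from h import *
np.set_printoptions(precision=4,suppress=True)
w=np.load("wrist1.npz");t=np.load("top0.npz")
P=fray(w,[[157,64],[407,66]],.196);Q=fray(w,[[170,116],[308,113],[397,109]],.184)
print(P,Q,np.linalg.norm(P[1]-P[0]))
for A in (P,Q):print(np.arctan2(A[-1]-A[0],1)[:2],np.arctan2((A[-1]-A[0])[0],-(A[-1]-A[0])[1]))
L=np.array([[.042,.077,.196],[.042,-.166,.196],[-.014,.068,.184]]);p=np.array([[157,64],[407,66],[170,116]])
f=lambda x:(fproj(w,tw(x,L))-p).ravel()
r=least_squares(f,[.605,-.177,-.305]);print(r.x,f(r.x).round(1))
print(proj(t,tw(r.x,[[.042,.077,.196],[.042,-.166,.196],[.126,.077,.196],[.126,-.166,.196]])))
im=w["image"][40:130,150:320];cv2.imwrite("pics/c2.png",cv2.resize(im,None,fx=4.5,fy=4.5,interpolation=cv2.INTER_CUBIC))
E
```

```text
[[ 0.6637 -0.117   0.196 ]
 [ 0.5909 -0.3456  0.196 ]] [[ 0.6115 -0.1107  0.184 ]
 [ 0.571  -0.2396  0.184 ]
 [ 0.5521 -0.327   0.184 ]] 0.23992248712611833
[-0.0727 -0.2247] -0.3083010560932004
[-0.0593 -0.213 ] -0.2677954208606243
[ 0.6022 -0.1773 -0.3135] [-0.6 -2.   2.3 -0.5 -1.7  2.4]
[[314.3602 171.211 ]
 [392.1595 196.2298]
 [322.9123 144.9048]
 [400.4423 169.6461]]
```

View pics/c2.png

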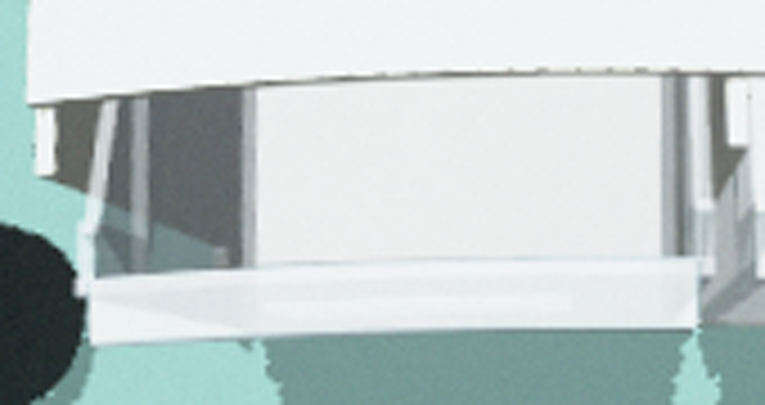

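```bash
python3 -m pendant '[[0,0.031,0.002,0,0,0,0],[0,0.031,0.002,0,0,0,0],[0,0.031,0.001,0,0,0,0],[0,0.032,0.001,0,0,0,0],[0,0,0,-0.03,0,0,0],[0,0,0,-0.04,0,0,0],[0,0,0,-0.04,0,0,0],[0,0,0,-0.03,0,0,0],[0,0,0,-0.02,0,0,0],[0,0,0,-0.018,0,0,0],[0,0,0,0,0,0,0],[0,0,0,0,0,0,0]]'
```

```text
t: 2.62
tool_pos: [0.622, -0.1864, 0.2355]
eef_rot: [-3.104, 0.479, 0.005]
force: [0.4, -0.0, 0.1]
opening: 0.0004
```

```bash
python3 -m pendant '[[0,-0.0038,0.0012,0,0,0,0],[0,-0.0038,0.0012,0,0,0,0],[0,-0.0038,0.0012,0,0,0,0],[0,-0.0038,0.0012,0,0,0,0],[0,-0.0038,0.0012,0,0,0,0],[0,-0.0038,0.0012,-0.0005,0,0,0],[0,-0.0038,0.0012,-0.0005,0,0,0],[0,-0.0038,0.0012,-0.001,0,0,0],[0,-0.0038,0.0012,-0.001,0,0,0],[0,-0.0038,0.0012,-0.001,0,0,0]]'
python3 -m pendant '[[0,-0.0038,0.0012,-0.001,0,0,0],[0,-0.0038,0.0012,-0.001,0,0,0],[0,-0.0038,0.0012,-0.001,0,0,0],[0,-0.0038,0.0012,-0.0015,0,0,0],[0,-0.0038,0.0012,-0.0015,0,0,0],[0,-0.0038,0.0012,-0.0015,0,0,0],[0,-0.0038,0.0012,-0.002,0,0,0],[0,-0.0038,0.0012,-0.002,0,0,0],[0,-0.0038,0.0012,-0.002,0,0,0],[0,-0.0038,0.0012,-0.0025,0,0,0],[0,-0.0038,0.0012,-0.0025,0,0,0],[0,-0.0038,0.0012,-0.0025,0,0,0],[0,-0.0038,0.0012,-0.0025,0,0,0],[0,-0.0038,0.0012,-0.003,0,0,0]]'
python3 -m pendant '[[0,-0.0038,0.0012,-0.003,0,0,0],[0,-0.0038,0.0012,-0.003,0,0,0],[0,-0.0038,0.0012,-0.003,0,0,0],[0,-0.0038,0.0012,-0.003,0,0,0],[0,0,0,0,0,0,0],[0,0,0,0,0,0,0]]'
```

```text
t: 3.45
tool_pos: [0.5849, -0.1731, 0.2329]
eef_rot: [-3.105, 0.476, -0.0]
force: [1.6, -1.3, 1.7]
opening: 0.0
t: 4.62
tool_pos: [0.5317, -0.1564, 0.2059]
eef_rot: [3.105, -0.476, 0.0]
force: [1.4, -0.9, -0.4]
opening: 0.0003
t: 5.12
tool_pos: [0.5225, -0.1535, 0.1998]
eef_rot: [3.102, -0.476, 0.027]
force: [17.1, -4.4, 11.0]
opening: 0.0003
```

```bash
python3 -m pendant '[[0,0.007,-0.002,0,0,0,0],[0,0.005,-0.0015,0.01,0,0,0],[0,0,0,0.03,0,0,0],[0,0,0,0.04,0,0,0],[0,0,0,0.04,0,0,0],[0,-0.01,0,0.04,0,0,0],[0,-0.02,0.01,0.03,0,0,0],[0,-0.02,0.02,0,0,0,0],[0,0,0,0,0,0,0]]'
python3 - <<'E'
from bench import *
import cv2,numpy as np
from h import *
c=camera("wrist"); cv2.imwrite("pics/wrist2.png",c["image"]); np.savez("wrist2.npz",**c)
E
```

```text
t: 5.87
tool_pos: [0.4772, -0.1233, 0.3873]
eef_rot: [-3.105, 0.475, -0.004]
force: [-0.4, -0.4, -0.8]
opening: -0.0001
```

View pics/wrist2.png

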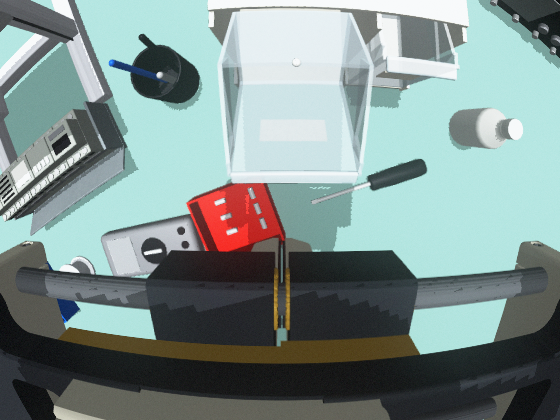

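```bash
python3 -m pendant '[[0,-0.004,0.04,0,0,0,0.0443],[0,-0.004,0.04,0,0,0,0.0443],[0,-0.004,0.04,0,0,0,0.0443],[0,-0.004,0.04,0,0,0,0.0443],[0,-0.004,0.04,0,0,0,0.0443],[0,-0.004,0.04,0,0,0,0.0443],[0,-0.004,0.04,0,0,0,0.0443],[0,-0.004,0.04,0,0,0,0.0443],[0,-0.004,0.04,0,0,0,0.0443],[0,-0.004,0.04,0,0,0,0.0443],[0,-0.002,0,-0.01,0.0148,-0.1037,0],[0,-0.002,0,-0.01,0.0148,-0.1037,0],[0,-0.002,0,-0.01,0.0148,-0.1037,0],[0,-0.002,0,-0.01,0.0148,-0.1037,0],[0,-0.002,0,-0.01,0.0148,-0.1037,0],[0,0,0,0,0,0,0],[0,0,0,0,0,0,0]]'
python3 - <<'E'
from bench import *
import cv2,numpy as np
from h import *
c=camera("wrist"); cv2.imwrite("pics/wrist3.png",c["image"]); np.savez("wrist3.npz",**c)
print(R.from_rotvec(get_obs()["eef_rot"]).as_matrix().round(3), get_obs()["tool_pos"],get_obs()["joints"])
print(fray(np.load("wrist2.npz"),[[227,182],[362,182]],.127), tw([.6022,-.1773,-.31],[[-.1256,.068,0],[-.1256,-.068,0]]))
E
```

```text
t: 7.33
tool_pos: [0.4273, 0.2743, 0.3313]
eef_rot: [-2.997, -0.211, -0.792]
force: [0.5, -0.1, 2.0]
opening: 0.0007
[[ 0.859  0.139  0.492]
 [ 0.12  -0.99   0.07 ]
 [ 0.497 -0.001 -0.868]] [0.42876258 0.2748561  0.33428483] [ 0.59503408 -0.49757465  2.05395857 -0.24431761  1.12157139  2.08071901]
[[ 0.50701243 -0.07210047  0.127     ]
 [ 0.46374386 -0.21161634  0.127     ]] [[ 0.50333089 -0.07422595  0.        ]
 [ 0.46184292 -0.20374332  0.        ]]
```

View pics/wrist3.png

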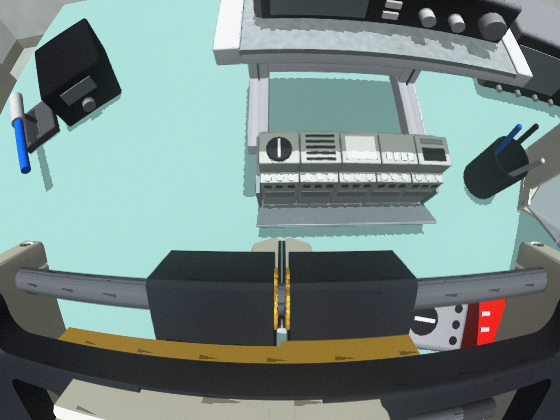

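Run:
```python
from h import *
np.set_printoptions(precision=4,suppress=True)
w=np.load("wrist3.npz");im=w["image"]
g=cv2.cvtColor(im,cv2.COLOR_BGR2GRAY)
m=(g[133:166,262:298]<60).astype(np.uint8)
n,l,s,c=cv2.connectedComponentsWithStats(m);k=1+s[1:,4].argmax();print(s[k],c[k]+[262,133])
d=c[k]+[262,133]
D=fray(w,[d],.126);print("dial",D)
B=fray(w,[[257,226],[437,222]],.047);print("rim",B,np.linalg.norm(B[1]-B[0]),np.arctan2((B[1]-B[0])[0],-(B[1]-B[0])[1]))
x=[.5805,.2029,.1424];print("pred dial",tw(x,[.027,.09,.127]),fproj(w,tw(x,[[.027,.09,.126],[-.039,.114,.047],[-.039,-.114,.047],[.04,.137,.245],[.04,-.137,.245]])))
cv2.imwrite("pics/c3.png",cv2.resize(im[120:235,245:455],None,fx=3.8,fy=3.8,interpolation=cv2.INTER_CUBIC))
```

```text
[ 5  5 10 11 79] [272.038 143.481]
dial [[0.6017 0.308  0.126 ]]
rim [[0.528  0.3175 0.047 ]
 [0.5651 0.0832 0.047 ]] 0.23720075652707104 0.15718426013751363
pred dial [[0.5945 0.2958 0.127 ]] [[282.3671 150.925 ]
 [262.5684 228.6121]
 [436.0843 226.9871]
 [221.0482  68.6813]
 [526.9429  94.3389]]
```

View pics/c3.png

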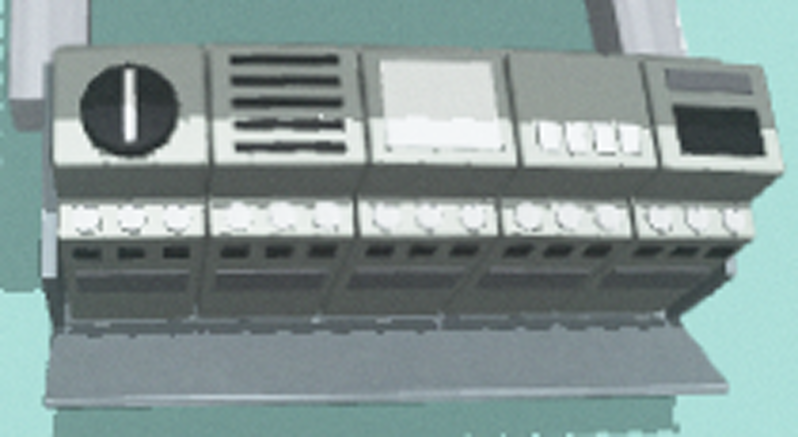

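Run:
```python
from h import *
np.set_printoptions(precision=4,suppress=True)
w=np.load("wrist3.npz")
L=np.array([[.027,.09,.126],[.05,.112,.12],[.05,-.112,.12],[.012,.112,.12],[.012,-.112,.12],[.05,.0675,.12],[.012,.0675,.12],[-.039,.117,.047],[-.039,-.117,.047]])
p=np.array([[279.2,148.9],[260,132.4],[446.8,137.1],[258.9,162.9],[451.1,165.3],[299.7,132.4],[299.7,163.9],[256.8,225.8],[436.6,222.6]])
f=lambda x:(fproj(w,tw(x,L))-p).ravel()
r=least_squares(f,[.58,.203,.142],loss="soft_l1");print(r.x,f(r.x).reshape(-1,2).round(1).tolist())
x=(r.x);print(tw(x,[[.05,.09,.12],[.033,.09,.12],[.027,.09,.12]]),fray(w,[279.2,148.9],.126))
```

```text
[0.5843 0.2065 0.1535] [[0.1, -0.8], [-0.8, 0.0], [-0.9, 0.0], [-0.2, 0.7], [1.0, 0.5], [-0.3, -0.4], [1.0, -0.8], [1.3, 0.4], [-0.7, 0.3]]
[[0.62   0.3031 0.12  ]
 [0.6032 0.3005 0.12  ]
 [0.5973 0.2995 0.12  ]] [[0.5964 0.2995 0.126 ]]
```

```bash
python3 -m pendant '[[0,0.0204,0.0035,-0.0207,0.011,-0.0715,0.007],[0,0.0244,0.0035,-0.0207,0.011,-0.0715,0.007],[0,0.0244,0.0035,-0.0207,0,0,0],[0,0.0244,0.0035,-0.0207,0,0,0],[0,0.0244,0.0035,-0.0207,0,0,0],[0,0,0,0,0,0,0],[0,0,0,0,0,0,0]]'
cat > q.py <<'E'
from bench import *
from h import *
import sys
np.set_printoptions(precision=4,suppress=True)
F={"r":[.584,.2065,.1535],"b":[.603,-.178,-.308]}[sys.argv[1]]
o=get_obs();M=R.from_rotvec(o["eef_rot"]).as_matrix();p=o["tool_pos"];Rz=R.from_euler("z",F[2]).as_matrix()
loc=lambda P:Rz.T@(np.array(P)-[F[0],F[1],0])
print("tcp",loc(p),"tip",loc(p+.084*M[:,2]),"lower corner",loc(p+.084*M[:,2]-.0075*M[:,0]),"z",Rz.T@M[:,2],"x",Rz.T@M[:,0],"f",o["force"],"op",o["opening"],"t",o["t"])
E
python3 q.py r
```

```text
t: 7.97
tool_pos: [0.549, 0.2915, 0.2292]
eef_rot: [-2.916, -0.219, -1.004]
force: [0.2, -0.8, 0.3]
opening: 0.0006
tcp [-0.0215  0.0893  0.2292] tip [0.0302 0.0892 0.163 ] lower corner [0.0243 0.0893 0.1584] z [ 0.6158 -0.0013 -0.7879] x [ 0.7879 -0.003   0.6158] f [ 0.2217 -0.7649  0.2794] op 0.0006381680408181867 t 7.9667
```

```bash
python3 -m pendant '[[0,0.0064,0.001,-0.0076,0,0,0],[0,0.0064,0.001,-0.0076,0,0,0],[0,0.0064,0.001,-0.0076,0,0,0],[0,0.0064,0.001,-0.0076,0,0,0],[0,0.0064,0.001,-0.0076,0,0,0],[0,0.0064,0.001,-0.0076,0,0,0],[0,0,0,0,0,0,0],[0,0,0,0,0,0,0]]'; python3 q.py r
```

```text
t: 8.63
tool_pos: [0.5866, 0.2986, 0.1877]
eef_rot: [-2.909, -0.221, -1.013]
force: [-0.1, -0.4, 0.4]
opening: 0.0002
tcp [0.0166 0.0907 0.1877] tip [0.0688 0.0908 0.1218] lower corner [0.0629 0.0909 0.1172] z [ 0.6214  0.0019 -0.7835] x [ 0.7835 -0.0026  0.6214] f [-0.0776 -0.3575  0.3717] op 0.00018803752035045755 t 8.6333
```

```bash
python3 -m pendant '[[0,0,0,-0.003,0,0,0],[0,0,0,-0.003,0,0,0],[0,0,0,0,0,0,0],[0,0,0,0,0,0,0]]'; python3 q.py r
```

```text
t: 8.97
tool_pos: [0.5853, 0.2984, 0.1796]
eef_rot: [-2.91, -0.223, -1.011]
force: [0.2, 0.0, -0.0]
opening: 0.0004
tcp [0.0153 0.0906 0.1796] tip [0.0674 0.0908 0.1137] lower corner [0.0615 0.0908 0.109 ] z [ 0.6201  0.002  -0.7845] x [ 0.7845 -0.0015  0.6201] f [ 0.1932  0.0205 -0.0282] op 0.0004082155653407409 t 8.9667
```

```bash
python3 -m pendant '[[0,-0.003,-0.0005,0,0,0,0],[0,-0.0032,-0.0005,0.001,0,0,0],[0,-0.0032,-0.0005,0.001,0,0,0],[0,-0.0032,-0.0005,0.001,0,0,0],[0,-0.0032,-0.0005,0.001,0,0,0],[0,-0.0032,-0.0005,0.001,0,0,0]]'; python3 q.py r;  python3 -m pendant '[[0,-0.0032,-0.0005,0.0006,0,0,0],[0,-0.0032,-0.0005,0.0006,0,0,0],[0,-0.0032,-0.0005,0.0006,0,0,0],[0,-0.0032,-0.0005,0.0006,0,0,0],[0,-0.0032,-0.0005,0.0006,0,0,0]]';python3 q.py r
python3 - <<'E'
from bench import *
import cv2
c=camera("wrist")["image"]; d=camera("scene")["image"]
import numpy as np
a=cv2.resize(d[90:210,290:400],None,fx=3,fy=3,interpolation=cv2.INTER_CUBIC)
b=cv2.resize(c[60:300,200:460],None,fx=1.5,fy=1.5);b=b[:360]
cv2.imwrite("pics/p4.png",np.hstack([a,b]))
E
```

```text
t: 9.47
tool_pos: [0.5666, 0.2957, 0.1857]
eef_rot: [-2.909, -0.223, -1.014]
force: [1.8, 0.3, 6.1]
opening: 0.0004
tcp [-0.0035  0.0908  0.1857] tip [0.0487 0.091  0.1199] lower corner [0.0428 0.091  0.1152] z [ 0.6217  0.0026 -0.7833] x [ 0.7833 -0.0017  0.6217] f [1.7925 0.3117 6.1203] op 0.00043163995821484486 t 9.4667
t: 9.88
tool_pos: [0.5506, 0.2932, 0.1888]
eef_rot: [-2.908, -0.223, -1.014]
force: [1.1, -0.0, 5.9]
opening: 0.0006
tcp [-0.0197  0.0908  0.1888] tip [0.0325 0.091  0.123 ] lower corner [0.0266 0.091  0.1184] z [ 0.6218  0.0027 -0.7832] x [ 0.7832 -0.0017  0.6218] f [ 1.0737 -0.0357  5.896 ] op 0.0005838428299324682 t 9.8833
```

View pics/p4.png

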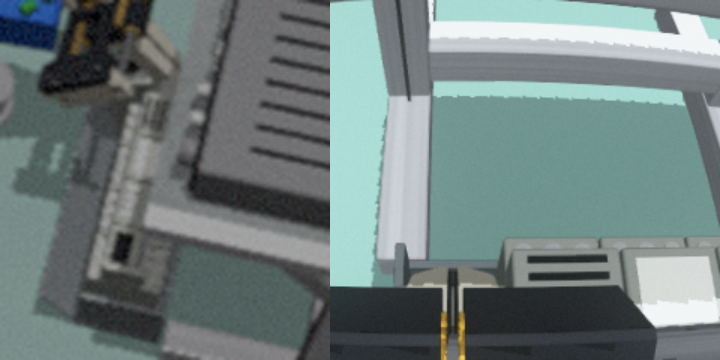

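```bash
python3 -m pendant '[[0,-0.0033,-0.0005,0.0008,0,0,0],[0,-0.0033,-0.0005,0.0008,0,0,0],[0,-0.0033,-0.0005,0.0006,0,0,0],[0,-0.0033,-0.0005,0.0006,0,0,0],[0,-0.0033,-0.0005,0.0004,0,0,0],[0,-0.0033,-0.0005,0.0002,0,0,0]]'; python3 q.py r;  python3 -m pendant '[[0,-0.0033,-0.0005,0,0,0,0],[0,-0.0033,-0.0005,0,0,0,0],[0,-0.0033,-0.0005,0,0,0,0],[0,-0.0033,-0.0005,-0.0002,0,0,0],[0,-0.0033,-0.0005,-0.0002,0,0,0]]';python3 q.py r
```

```text
t: 10.48
tool_pos: [0.5298, 0.2896, 0.19]
eef_rot: [-2.911, -0.223, -1.009]
force: [0.4, 0.9, -0.9]
opening: 0.0007
tcp [-0.0408  0.0904  0.19  ] tip [0.0112 0.0905 0.124 ] lower corner [0.0053 0.0905 0.1194] z [ 0.619   0.0016 -0.7854] x [ 0.7854 -0.0013  0.619 ] f [ 0.4083  0.8952 -0.8872] op 0.0006636713844364604 t 10.4833
t: 10.9
tool_pos: [0.5137, 0.2872, 0.1901]
eef_rot: [-2.911, -0.223, -1.01]
force: [-0.3, -0.5, -1.1]
opening: 0.0003
tcp [-0.0572  0.0905  0.1901] tip [-0.0051  0.0907  0.1242] lower corner [-0.011   0.0907  0.1195] z [ 0.6197  0.0018 -0.7848] x [ 0.7848 -0.0015  0.6197] f [-0.2659 -0.4621 -1.1244] op 0.00034572175134656754 t 10.9
```

```bash
python3 -m pendant '[[0,-0.0033,-0.0005,-0.0002,0,0,0],[0,-0.0033,-0.0005,-0.0003,0,0,0],[0,-0.0033,-0.0005,-0.0005,0,0,0],[0,-0.0033,-0.0005,-0.0005,0,0,0],[0,0,0,0,0,0,0],[0,0,0,0,0,0,0]]';python3 q.py r; python3 -m pendant '[[0,0.002,0,0.01,0,0,0],[0,0,0,0.02,0,0,0],[0,-0.01,0,0.03,0,0,0],[0,-0.01,0,0.03,0,0,0],[0,-0.02,-0.01,0.03,0,0,0],[0,-0.02,-0.01,0.02,0,0,0],[0,0,0,0,0,0,0]]'
python3 - <<'E'
from bench import *
import cv2,numpy as np
w=camera("wrist");np.savez("wrist4.npz",**w)
cv2.imwrite("pics/p5.png",w["image"])
E
python3 q.py r
```

```text
t: 11.4
tool_pos: [0.5006, 0.2853, 0.1886]
eef_rot: [-2.91, -0.223, -1.01]
force: [0.0, 0.1, -0.8]
opening: 0.0002
tcp [-0.0703  0.0906  0.1886] tip [-0.0183  0.0908  0.1227] lower corner [-0.0241  0.0908  0.118 ] z [ 0.6198  0.002  -0.7848] x [ 0.7848 -0.0013  0.6198] f [ 0.016   0.1499 -0.7756] op 0.00024149652129648748 t 11.4
t: 11.98
tool_pos: [0.4426, 0.2657, 0.3371]
eef_rot: [-2.901, -0.221, -1.022]
force: [-0.1, -0.3, 0.8]
opening: 0.0006
tcp [-0.1301  0.0802  0.3342] tip [-0.0775  0.0807  0.2687] lower corner [-0.0834  0.0807  0.264 ] z [ 0.6259  0.0053 -0.7799] x [ 0.7799 -0.0032  0.6259] f [0.6518 0.8529 0.3808] op 0.0005333375128026842 t 12.0333
```

View pics/p5.png

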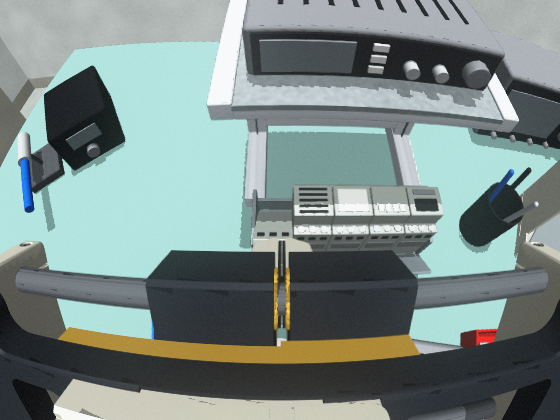

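```bash
python3 -m pendant '[[1,-0.002,0.002,-0.02,0.0087,-0.0558,0],[1,-0.002,0.002,-0.03,0.0087,-0.0558,0],[1,-0.002,0.002,-0.03,0,0,0],[1,-0.001,0.002,-0.03,0,0,0],[1,0,0.001,-0.029,0,0,0],[1,0,0,0,0,0,0],[1,0,0,0,0,0,0],[1,0,0,0,0,0,0]]'; python3 q.py r
```

```text
t: 12.7
tool_pos: [0.4364, 0.2746, 0.1907]
eef_rot: [-2.842, -0.218, -1.17]
force: [0.0, 0.4, -0.1]
opening: 0.0491
tcp [-0.1354  0.0899  0.1907] tip [-0.0763  0.09    0.1311] lower corner [-0.0816  0.09    0.1258] z [ 0.7044  0.002  -0.7098] x [ 0.7098 -0.0013  0.7044] f [ 0.0232  0.3543 -0.1371] op 0.04907730908742025 t 12.7
```

```bash
python3 -m pendant '[[1,0,0,0,0,0,0],[1,0,0,0,0,0,0],[1,0,0,0,0,0,0],[1,0,0,0,0,0,0],[1,0,0,0,0,0,0],[1,0,0,0,0,0,0]]'; python3 q.py r
python3 - <<'E'
from bench import *
import cv2,numpy as np
w=camera("wrist");np.savez("wrist5.npz",**w);t=camera("top")["image"];s=camera("scene")["image"]
a=cv2.resize(w["image"][100:400,120:440],None,fx=1.75,fy=1.75)
b=cv2.resize(t[160:240,150:270],None,fx=2,fy=2);c=cv2.resize(s[90:210,270:390],None,fx=2,fy=2)
r=np.vstack([b,c]);r=cv2.copyMakeBorder(r,0,a.shape[0]-r.shape[0],0,0,cv2.BORDER_CONSTANT)
o=np.hstack([a,r]);print(o.shape);cv2.imwrite("pics/p6.png",o)
E
```

```text
t: 13.2
tool_pos: [0.4359, 0.2744, 0.1901]
eef_rot: [-2.841, -0.217, -1.171]
force: [-0.3, 1.0, 0.2]
opening: 0.0892
tcp [-0.136   0.0897  0.1901] tip [-0.0768  0.0899  0.1305] lower corner [-0.0821  0.0899  0.1252] z [ 0.7046  0.0022 -0.7096] x [ 0.7096 -0.0018  0.7046] f [-0.2953  0.9608  0.1598] op 0.0891903347526481 t 13.2
(525, 800, 3)
```

View pics/p6.png

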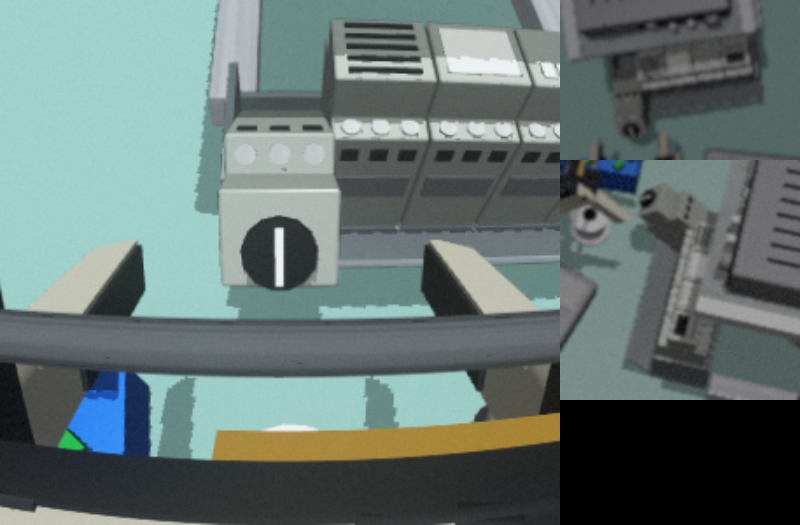

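```bash
python3 - <<'E'
from h import *
np.set_printoptions(precision=1,suppress=True)
w=np.load("wrist5.npz");r=[.584,.2065,.1535];s=2**-.5
def P(h,d,y): return [(-h+d)*s,y,.01+(h+d)*s]
L=np.array([P(.110,.050,.112),P(.110,.050,.068),P(.110,.012,.112),P(.110,.012,.068),P(.117,.027,.09)])/1
print(fproj(w,tw(r,L)))
print("obs",[[246.9,208.6],[313.1,206.9],[246.9,262.9],[313.1,262.9],[120+279/1.75,100+252/1.75]])
E
python3 q.py r
```

```text
[[244.6 207.4]
 [315.5 207.3]
 [246.6 263.8]
 [313.8 263.8]
 [280.1 246.2]]
obs [[246.9, 208.6], [313.1, 206.9], [246.9, 262.9], [313.1, 262.9], [279.42857142857144, 244.0]]
tcp [-0.1361  0.0897  0.1897] tip [-0.0769  0.0898  0.1301] lower corner [-0.0823  0.0898  0.1248] z [ 0.7043  0.002  -0.7099] x [ 0.7099 -0.0015  0.7043] f [-0.4656  0.9684  0.5631] op 0.09236068228070062 t 13.35
```

```bash
python3 -m pendant '[[1,0.0071,0.0011,-0.006,0,0,0],[1,0.0071,0.0011,-0.006,0,0,0],[1,0.0071,0.0011,-0.006,0,0,0],[1,0.0071,0.0011,-0.006,0,0,0],[1,0.0071,0.0011,-0.006,0,0,0],[1,0.0071,0.0011,-0.006,0,0,0],[1,0,0,0,0,0,0],[1,0,0,0,0,0,0]]' 30; python3 q.py r; python3 -m pendant '[[0,0,0,0,0,0,0],[0,0,0,0,0,0,0],[0,0,0,0,0,0,0],[0,0,0,0,0,0,0],[0,0,0,0,0,0,0],[0,0,0,0,0,0,0],[0,0,0,0,0,0,0],[0,0,0,0,0,0,0],[0,0,0,0,0,0,0],[0,0,0,0,0,0,0]]' 30; python3 q.py r
```

```text
t: 14.02
tool_pos: [0.4782, 0.2806, 0.153]
eef_rot: [-2.843, -0.217, -1.169]
force: [-0.2, 0.2, -0.2]
opening: 0.0928
tcp [-0.0932  0.0894  0.153 ] tip [-0.0341  0.0895  0.0933] lower corner [-0.0395  0.0895  0.088 ] z [ 0.7033  0.0012 -0.7109] x [ 0.7109 -0.0013  0.7033] f [-0.22    0.1804 -0.2382] op 0.09284681194491051 t 14.0167
t: 14.85
tool_pos: [0.4784, 0.2809, 0.1537]
eef_rot: [-2.842, -0.218, -1.17]
force: [-1.1, 0.4, 0.7]
opening: 0.0435
tcp [-0.093   0.0897  0.1537] tip [-0.0338  0.0899  0.094 ] lower corner [-0.0391  0.0899  0.0887] z [ 0.7043  0.002  -0.7099] x [ 0.7099 -0.0015  0.7043] f [-1.1316  0.395   0.6907] op 0.043547415662402174 t 14.85
```

```bash
python3 -m pendant '[[0,-0.002,-0.0003,0.003,0,0,0],[0,-0.004,-0.0006,0.006,0,0,0],[0,-0.006,-0.0009,0.008,0,0,0],[0,-0.007,-0.0011,0.01,0,0,0],[0,-0.008,-0.0012,0.011,0,0,0],[0,-0.008,-0.0012,0.011,0,0,0],[0,-0.008,-0.0012,0.012,0,0,0],[0,-0.008,-0.0012,0.012,0,0,0],[0,-0.008,-0.0012,0.012,0,0,0],[0,-0.008,-0.0012,0.012,0,0,0],[0,-0.008,-0.0012,0.012,0,0,0],[0,-0.006,0,0.02,0,0,0],[0,-0.006,0,0.025,0,0,0],[0,-0.006,0,0.025,0,0,0],[0,0,0,0.02,0,0,0],[0,0,0,0.01,0,0,0],[0,0,0,0,0,0,0],[0,0,0,0,0,0,0]]'; python3 q.py b
```

```text
t: 16.35
tool_pos: [0.3853, 0.2695, 0.3618]
eef_rot: [-2.842, -0.217, -1.169]
force: [-0.7, -0.4, -3.2]
opening: 0.044
tcp [-0.3432  0.3605  0.3618] tip [-0.2903  0.3869  0.3021] lower corner [-0.2951  0.3846  0.2968] z [ 0.6292  0.315  -0.7106] x [0.637  0.3149 0.7036] f [-0.6777 -0.4152 -3.2413] op 0.044016347247145864 t 16.35
```

```bash
python3 -m pendant '[[0,0.004,-0.01,0,0,0,-0.01],[0,0.006,-0.02,0,0,0,-0.03],[0,0.006,-0.025,0,0,0,-0.03],[0,0.006,-0.025,0,0,0,-0.03],[0,0.006,-0.025,0,0,0,-0.03],[0,0.006,-0.025,0,0,0,-0.03],[0,0.006,-0.025,0,0,0,-0.03],[0,0.005,-0.025,0,0,0,-0.03],[0,0,-0.025,0,0,0,-0.03],[0,0,-0.025,0,0,0,-0.03],[0,0,-0.025,0,0,0,-0.03],[0,0,-0.025,0,0,0,-0.03],[0,-0.005,-0.025,0,0,0,-0.03],[0,-0.005,-0.025,0,0,0,-0.03],[0,-0.005,-0.025,0,0,0,-0.03],[0,0,-0.02,0,0,0,-0.03],[0,0,-0.009,0,0,0,-0.004],[0,0,0,0,0,0,0],[0,0,0,0,0,0,0]]'; python3 q.py b; python3 -c "
from bench import *;print(get_obs()['joints'].round(2) if hasattr(get_obs()['joints'],'round') else get_obs()['joints'])"
```

```text
t: 17.93
tool_pos: [0.4628, -0.0951, 0.3638]
eef_rot: [2.773, -0.452, 1.077]
force: [-0.6, -0.2, -2.1]
opening: 0.0437
tcp [-0.1587  0.0365  0.3638] tip [-0.1019  0.0344  0.3019] lower corner [-0.1074  0.0345  0.2969] z [ 0.6763 -0.0247 -0.7362] x [ 0.7364 -0.0055  0.6766] f [-0.5944 -0.2259 -2.1265] op 0.043702065019595816 t 17.9333
[-0.29 -0.88  2.29 -0.05  0.99  1.62]
```

```bash
python3 -m pendant '[[0,0,-0.0069,-0.0127,0,0,0.007],[0,-0.002,-0.0069,-0.0127,0,0,0.007],[0,-0.0025,-0.0069,-0.0127,0,0,0.007],[0,-0.004,-0.0069,-0.0127,0,0,0.007],[0,-0.004,-0.0069,-0.0127,0,0,0.007],[0,0,0,0,0,0,0],[0,0,0,0,0,0,0]]'; python3 q.py b; python3 -c "
from bench import *;print(get_obs()['joints'].round(2) if hasattr(get_obs()['joints'],'round') else get_obs()['joints'])"
```

```text
t: 18.52
tool_pos: [0.4536, -0.1293, 0.3013]
eef_rot: [2.793, -0.404, 1.084]
force: [-0.7, -0.2, -1.8]
opening: 0.0436
tcp [-0.1571  0.0011  0.3013] tip [-0.1003  0.0011  0.2394] lower corner [-0.1058  0.001   0.2343] z [ 0.676   0.0002 -0.7369] x [0.7367 0.0209 0.6759] f [-0.6628 -0.1835 -1.769 ] op 0.04362406724992639 t 18.5167
[-0.44 -0.89  2.41  0.12  0.89  1.37]
```

```bash
python3 -m pendant '[[0,0.003,-0.001,-0.008,0,0,0],[0,0.0025,-0.001,-0.009,0,0,0],[0,0.0025,-0.001,-0.009,0,0,0],[0,0.002,-0.001,-0.009,0,0,0],[0,0.0015,-0.001,-0.0065,0,0,0],[0,0,0,0,0,0,0],[0,0,0,0,0,0,0]]'; python3 q.py b; python3 -c "
from bench import *;print(get_obs()['joints'].round(2) if hasattr(get_obs()['joints'],'round') else get_obs()['joints'])"
```

```text
t: 19.1
tool_pos: [0.4655, -0.1346, 0.2607]
eef_rot: [2.792, -0.402, 1.086]
force: [-0.0, 0.1, -2.0]
opening: 0.0441
tcp [-0.1442 -0.0003  0.2607] tip [-0.0873 -0.0003  0.1989] lower corner [-0.0928 -0.0004  0.1938] z [ 0.6771  0.0005 -0.7359] x [0.7357 0.0218 0.6769] f [-0.0288  0.0528 -1.9862] op 0.04407137472384976 t 19.1
[-0.44 -0.81  2.44  0.13  0.77  1.35]
```

```bash
python3 -m pendant '[[0,0.0044,-0.0014,-0.0076,-0.001,-0.003,0],[0,0.0044,-0.0014,-0.0076,-0.001,-0.003,0],[0,0.0044,-0.0014,-0.0076,-0.001,-0.003,0],[0,0.0044,-0.0014,-0.0076,-0.001,-0.003,0],[0,0.0044,-0.0014,-0.0076,-0.001,-0.003,0],[0,0.0044,-0.0014,-0.0076,-0.001,-0.003,0],[0,0.0044,-0.0014,-0.0076,-0.001,-0.003,0],[0,0,0,0,0,0,0],[0,0,0,0,0,0,0]]'; python3 q.py b; python3 -m pendant '[[0,0.0042,-0.0014,-0.0046,0,0,0],[0,0.0042,-0.0014,-0.0046,0,0,0],[0,0.0042,-0.0014,-0.0046,0,0,0],[0,0.0042,-0.0014,-0.0046,0,0,0],[0,0.0042,-0.0014,-0.0046,0,0,0],[0,0,0,0,0,0,0],[0,0,0,0,0,0,0]]'; python3 q.py b
```

```text
t: 19.85
tool_pos: [0.4964, -0.1446, 0.2084]
eef_rot: [2.776, -0.4, 1.116]
force: [0.4, 0.5, -2.5]
opening: 0.0439
tcp [-0.1117 -0.0005  0.2084] tip [-0.0535 -0.0005  0.1479] lower corner [-0.0589 -0.0006  0.1427] z [ 0.6937  0.     -0.7203] x [0.7201 0.0219 0.6935] f [ 0.4432  0.5264 -2.4865] op 0.04393780231550285 t 19.85
t: 20.43
tool_pos: [0.5175, -0.1517, 0.186]
eef_rot: [2.775, -0.399, 1.117]
force: [-0.6, 0.0, -2.9]
opening: 0.0436
tcp [-0.0894 -0.0008  0.186 ] tip [-0.0311 -0.0008  0.1256] lower corner [-0.0365 -0.001   0.1204] z [ 0.6945 -0.0001 -0.7195] x [0.7193 0.0221 0.6943] f [-0.6202  0.0064 -2.8906] op 0.04361963964181293 t 20.4333
```

```bash
python3 -m pendant '[[0,0.0013,-0.0004,-0.0014,0,0,0],[0,0.0013,-0.0004,-0.0014,0,0,0],[0,0.0013,-0.0004,-0.0014,0,0,0],[0,0.0013,-0.0004,-0.0014,0,0,0],[0,0,0,0,0,0,0],[0,0,0,0,0,0,0]]'; python3 q.py b;python3 -m pendant '[[0,0.0007,-0.0002,-0.0007,0,0,0],[0,0.0007,-0.0002,-0.0007,0,0,0],[0,0,0,0,0,0,0],[0,0,0,0,0,0,0]]'; python3 q.py b
```

```text
t: 20.93
tool_pos: [0.5226, -0.1532, 0.1795]
eef_rot: [2.776, -0.4, 1.116]
force: [-0.6, -0.6, -1.9]
opening: 0.0442
tcp [-0.0842 -0.0008  0.1795] tip [-0.0259 -0.0008  0.119 ] lower corner [-0.0313 -0.0009  0.1138] z [ 0.694  -0.0001 -0.72  ] x [0.7198 0.0221 0.6938] f [-0.6105 -0.6187 -1.9425] op 0.04418776583804755 t 20.9333
t: 21.27
tool_pos: [0.5241, -0.1537, 0.1785]
eef_rot: [2.775, -0.4, 1.117]
force: [-1.4, 0.3, -0.8]
opening: 0.0441
tcp [-0.0825 -0.0007  0.1785] tip [-0.0242 -0.0007  0.1181] lower corner [-0.0296 -0.0009  0.1129] z [ 0.6945 -0.0001 -0.7195] x [0.7193 0.0221 0.6944] f [-1.3574  0.3337 -0.8034] op 0.0441032902516618 t 21.2667
```

```bash
python3 -m pendant '[[0,-0.0014,0.0004,-0.0014,0,0,0],[0,-0.0014,0.0004,-0.0014,0,0,0],[0,-0.0014,0.0004,-0.0014,0,0,0],[0,0,0,0,0,0,0]]'; python3 q.py b;python3 -m pendant '[[0,-0.0014,0.0004,-0.0014,0,0,0],[0,-0.0007,0.0002,-0.0007,0,0,0],[0,0,0,0,0,0,0],[0,0,0,0,0,0,0]]'; python3 q.py b
```

```text
t: 21.6
tool_pos: [0.5196, -0.1524, 0.174]
eef_rot: [2.775, -0.4, 1.117]
force: [-0.2, 0.9, -2.1]
opening: 0.0438
tcp [-0.0872 -0.0009  0.174 ] tip [-0.0289 -0.0009  0.1136] lower corner [-0.0343 -0.001   0.1084] z [ 0.6944 -0.0001 -0.7196] x [0.7194 0.022  0.6942] f [-0.1989  0.9009 -2.1082] op 0.043799485970866345 t 21.6
t: 21.93
tool_pos: [0.5177, -0.1519, 0.1721]
eef_rot: [2.776, -0.4, 1.117]
force: [-1.5, 0.6, 1.3]
opening: 0.0437
tcp [-0.0892 -0.0009  0.1721] tip [-0.0309 -0.001   0.1116] lower corner [-0.0363 -0.0011  0.1064] z [ 0.6944 -0.0002 -0.7196] x [0.7195 0.0221 0.6942] f [-1.5033  0.6283  1.2929] op 0.043702691893408044 t 21.9333
```

```bash
python3 -m pendant '[[0.7,0,0,0,0,0,0],[0.7,0,0,0,0,0,0],[0.7,0,0,0,0,0,0],[0.7,0,0,0,0,0,0],[0.7,0,0,0,0,0,0],[0.7,0,0,0,0,0,0]]'; python3 q.py b; python3 -m pendant '[[0.7,-0.0033,0.001,0.0036,0,0,0],[0.7,-0.0066,0.0021,0.0072,0,0,0],[0.7,-0.0066,0.0021,0.0072,0,0,0],[0.7,-0.0066,0.0021,0.0072,0,0,0],[0.7,-0.0066,0.0021,0.0072,0,0,0],[0.7,-0.0066,0.0021,0.009,0,0,0],[0.7,-0.005,0.0015,0.012,0,0,0],[0.7,-0.003,0,0.02,0,0,0],[0.7,0,0,0.03,0,0,0],[0.7,0,0,0.03,0,0,0],[0.7,0,0,0.03,0,0,0],[0.7,0,0,0,0,0,0]]';python3 q.py b
python3 - <<'E'
from bench import *
import cv2,numpy as np
w=camera("wrist");np.savez("wrist6.npz",**w);s=camera("scene");t=camera("top")
a=cv2.resize(w["image"][0:300,100:460],None,fx=1.4,fy=1.4)
b=cv2.resize(s["image"][220:340,210:350],None,fx=2,fy=2);c=cv2.resize(s["image"][90:210,270:410],None,fx=2,fy=2)
r=np.vstack([b,c])
h=max(a.shape[0],r.shape[0])
p=lambda i:cv2.copyMakeBorder(i,0,h-i.shape[0],0,0,cv2.BORDER_CONSTANT)
o=np.hstack([p(a),p(r)]);print(o.shape);cv2.imwrite("pics/p7.png",o)
E
```

```text
t: 22.43
tool_pos: [0.5177, -0.1518, 0.172]
eef_rot: [2.776, -0.4, 1.117]
force: [-0.8, 0.6, 0.3]
opening: 0.0649
tcp [-0.0892 -0.0009  0.172 ] tip [-0.0309 -0.0009  0.1115] lower corner [-0.0363 -0.0011  0.1063] z [ 0.6942 -0.0001 -0.7198] x [0.7196 0.0221 0.694 ] f [-0.7592  0.6053  0.2671] op 0.0648553530197925 t 22.4333
t: 23.43
tool_pos: [0.4748, -0.1396, 0.3447]
eef_rot: [2.766, -0.398, 1.132]
force: [1.2, -1.0, 1.5]
opening: 0.0651
tcp [-0.1338 -0.0022  0.3447] tip [-0.0748 -0.0023  0.285 ] lower corner [-0.0801 -0.0025  0.2797] z [ 0.7029 -0.0014 -0.7113] x [0.7111 0.0228 0.7027] f [ 1.2316 -0.9901  1.5061] op 0.06512823551830842 t 23.4333
(480, 784, 3)
```

View pics/p7.png

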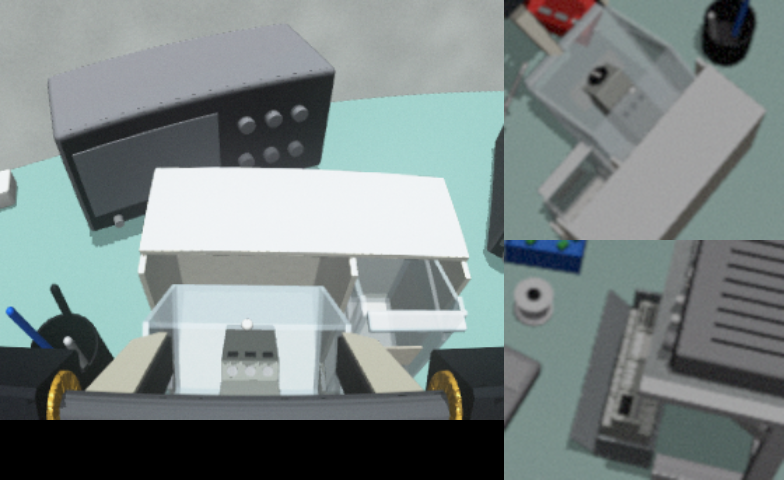

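```bash
python3 -m pendant '[[0,0,0,0,0.0338,0.1062,0],[0,-0.0048,0.0018,-0.007,0.0338,0.1062,0],[0,-0.0048,0.0018,-0.007,0.0338,0.1062,0],[0,-0.0048,0.0018,-0.007,0.0338,0.1062,0],[0,-0.0048,0.0018,-0.007,0.0338,0.1062,0],[0,-0.0048,0.0018,-0.007,0.0338,0.1062,0],[0,-0.0048,0.0018,-0.007,0.0338,0.1062,0],[0,0,0,0,0,0,0],[0,0,0,0,0,0,0]]'; python3 q.py b
```

```text
t: 24.33
tool_pos: [0.4443, -0.1278, 0.2906]
eef_rot: [-3.106, 0.447, 0.024]
force: [-0.0, 0.9, 0.1]
opening: 0.0096
tcp [-0.1664 -0.0003  0.2906] tip [-0.1678 -0.0002  0.2066] lower corner [-0.1753 -0.0004  0.2068] z [-0.0159  0.0005 -0.9999] x [ 0.9996  0.0223 -0.0159] f [-0.0078  0.9386  0.08  ] op 0.009618201848689462 t 24.3333
```

```bash
python3 -m pendant '[[0,0,0,-0.02,0,0,0],[0,0,0,-0.03,0,0,0],[0,0,0,-0.03,0,0,0],[0,0,0,-0.02,0,0,0],[0,0,0,-0.011,0,0,0],[0,0,0,0,0,0,0],[0,0,0,0,0,0,0]]'; python3 q.py b
python3 -m pendant '[[0,0.004,-0.0013,0,0,0,0],[0,0.004,-0.0013,0,0,0,0],[0,0.004,-0.0013,0,0,0,0],[0,0.004,-0.0013,0,0,0,0],[0,0.004,-0.0013,0,0,0,0],[0,0.004,-0.0013,0,0,0,0],[0,0.004,-0.0013,0,0,0,0],[0,0.003,-0.001,0,0,0,0],[0,0.003,-0.001,0.001,0,0,0],[0,0.003,-0.001,0.001,0,0,0]]'; python3 q.py b
```

```text
t: 24.92
tool_pos: [0.4446, -0.1281, 0.1833]
eef_rot: [-3.108, 0.448, 0.016]
force: [0.8, 0.5, -0.2]
opening: 0.0006
tcp [-0.1661 -0.0004  0.1833] tip [-0.167  -0.0004  0.0993] lower corner [-0.1745 -0.0006  0.0993] z [-0.0105 -0.0001 -0.9999] x [ 0.9997  0.022  -0.0105] f [ 0.7935  0.4992 -0.2012] op 0.0006259889108137517 t 24.9167
t: 25.75
tool_pos: [0.4791, -0.1393, 0.1845]
eef_rot: [-3.106, 0.447, 0.033]
force: [-31.2, 9.8, 29.6]
opening: 0.0007
tcp [-0.1298 -0.0006  0.1845] tip [-0.1316 -0.0006  0.1005] lower corner [-0.1391 -0.0008  0.1007] z [-0.0215  0.     -0.9998] x [ 0.9995  0.0222 -0.0214] f [-31.1564   9.8119  29.6073] op 0.0006720281988394944 t 25.75
```

```bash
python3 -m pendant '[[0,-0.003,0.001,0,0,0,0],[0,0.001,0,0.003,0,0,0],[0,0.0032,-0.001,0.0037,0,0,0],[0,0.0032,-0.001,0.0037,0,0,0],[0,0.0032,-0.001,0.0037,0,0,0],[0,0,0,0,0,0,0]]'; python3 q.py b
```

```text
t: 26.25
tool_pos: [0.4906, -0.1426, 0.1999]
eef_rot: [-3.108, 0.447, 0.016]
force: [1.3, -0.4, 0.1]
opening: 0.0007
tcp [-0.1178 -0.0004  0.1999] tip [-0.1187 -0.0004  0.1159] lower corner [-0.1262 -0.0006  0.116 ] z [-0.0101 -0.0002 -0.9999] x [ 0.9997  0.0221 -0.0101] f [ 1.3362 -0.4476  0.09  ] op 0.0006838904868363402 t 26.25
```

```bash
python3 -m pendant '[[0,0.0033,-0.0011,0.003,0,0,0],[0,0.0033,-0.0011,0.003,0,0,0],[0,0.0033,-0.0011,0.0028,0,0,0],[0,0.0033,-0.0011,0.0026,0,0,0],[0,0.0033,-0.0011,0.0025,0,0,0],[0,0.0033,-0.0011,0.0024,0,0,0],[0,0.0033,-0.0011,0.0022,0,0,0]]'; python3 q.py b;python3 -m pendant '[[0,0.0033,-0.0011,0.0022,0,0,0],[0,0.0033,-0.0011,0.002,0,0,0],[0,0.0033,-0.0011,0.002,0,0,0],[0,0.0033,-0.0011,0.0018,0,0,0],[0,0.0033,-0.0011,0.0018,0,0,0],[0,0.0033,-0.0011,0.0017,0,0,0],[0,0.0033,-0.0011,0.0016,0,0,0]]'; python3 q.py b
```

```text
t: 26.83
tool_pos: [0.5127, -0.15, 0.2173]
eef_rot: [-3.107, 0.447, 0.019]
force: [0.3, 0.4, -0.4]
opening: 0.0003
tcp [-0.0945 -0.0007  0.2173] tip [-0.0956 -0.0007  0.1333] lower corner [-0.1031 -0.0008  0.1334] z [-0.0125 -0.     -0.9999] x [ 0.9997  0.022  -0.0125] f [ 0.286   0.4085 -0.4426] op 0.0003060388869832933 t 26.8333
t: 27.42
tool_pos: [0.5357, -0.1576, 0.2303]
eef_rot: [-3.107, 0.447, 0.02]
force: [1.1, 0.2, 1.1]
opening: 0.0006
tcp [-0.0703 -0.001   0.2303] tip [-0.0714 -0.001   0.1463] lower corner [-0.0789 -0.0011  0.1464] z [-0.0128 -0.     -0.9999] x [ 0.9997  0.022  -0.0128] f [1.1197 0.1677 1.1432] op 0.0005543597268098176 t 27.4167
```

```bash
python3 -m pendant '[[0,-0.002,0.001,0.02,0,0,0],[0,0,0,0.03,0,0,0],[0,-0.01,-0.01,0.04,0,0,0],[0,-0.01,-0.01,0.04,0,0,0],[0,-0.01,-0.01,0.03,0,0,0],[0,-0.005,-0.002,0.024,0,0,0],[0,0,0,0,0,0,0],[0,0,0,0,0,0,0],[0,0,0,0,0,0,0]]'
python3 - <<'E'
from bench import *
from h import *
np.set_printoptions(precision=3,suppress=True,linewidth=200)
w=camera("wrist");np.savez("wrist7.npz",**w);s=camera("scene");np.savez("scene7.npz",**s)
w1=np.load("wrist1.npz");f=[.603,-.178,-.308]
def lip(th): 
    c,S=np.cos(th),np.sin(th);o=[]
    for x,z in ((-.014,.166),(0,.166)):
        for y in (.066,-.066): o.append([x*c-z*S,y,.018+x*S+z*c])
    return tw(f,np.array(o))
for th in (0,.08,.3,.77): print(th,fproj(w,lip(th)).ravel())
# intensity profile along image columns across bin mid-width
for y in (.0,.04,-.04):
  x=np.linspace(-.16,.06,45)
  P=tw(f,np.stack([x,0*x+y,0*x+.17],1))
  for ww in (w,w1):
    q=fproj(ww,P).round().astype(int); print(y,cv2.cvtColor(ww["image"],cv2.COLOR_BGR2GRAY)[q[:,1],q[:,0]].tolist())
    print("   sat",cv2.cvtColor(ww["image"],cv2.COLOR_BGR2HSV)[q[:,1],q[:,0],1].tolist())
E
```

```text
t: 28.17
tool_pos: [0.4988, -0.1881, 0.4118]
eef_rot: [-3.107, 0.447, 0.021]
force: [0.3, -0.4, -0.6]
opening: 0.0004
0 [172.435 112.225 308.97  111.823 172.569  98.109 309.35   97.221]
0.08 [172.97  125.6   308.435 125.68  172.613 111.503 308.944 111.082]
0.3 [176.593 159.918 306.475 161.2   175.043 147.186 307.254 148.04 ]
0.77 [190.363 208.831 301.489 211.272 187.747 202.509 302.342 204.869]
0.0 [42, 85, 46, 44, 44, 47, 191, 196, 134, 130, 134, 136, 136, 140, 137, 138, 135, 201, 200, 203, 200, 202, 200, 201, 203, 142, 146, 176, 241, 240, 241, 155, 215, 105, 88, 91, 93, 99, 88, 170, 143, 168, 243, 243, 244]
   sat [183, 217, 209, 173, 168, 167, 53, 56, 55, 56, 57, 56, 58, 56, 64, 63, 64, 58, 57, 58, 58, 57, 60, 57, 56, 63, 55, 38, 6, 6, 7, 10, 7, 19, 11, 24, 18, 13, 11, 10, 14, 9, 4, 4, 4]
0.0 [31, 102, 94, 44, 44, 45, 76, 152, 132, 132, 135, 135, 137, 139, 139, 138, 136, 200, 201, 199, 200, 198, 200, 200, 200, 203, 201, 140, 141, 145, 233, 242, 234, 228, 238, 238, 238, 238, 238, 238, 237, 236, 243, 243, 243]
   sat [78, 218, 215, 169, 172, 168, 83, 50, 56, 54, 55, 59, 54, 58, 61, 
[... 1050 characters left out ...]
, 200, 203, 201, 200, 200, 142, 145, 142, 239, 240, 241, 235, 236, 235, 236, 237, 236, 237, 237, 237, 236, 238, 244, 243, 243]
   sat [15, 25, 14, 57, 63, 61, 62, 60, 22, 65, 60, 62, 72, 66, 62, 60, 63, 63, 57, 55, 57, 56, 58, 57, 56, 58, 57, 60, 6, 6, 5, 2, 3, 2, 2, 3, 2, 2, 2, 3, 3, 2, 4, 4, 4]
-0.04 [85, 89, 88, 92, 128, 130, 132, 129, 117, 133, 137, 134, 139, 136, 133, 137, 136, 144, 200, 201, 199, 199, 200, 200, 200, 202, 174, 145, 141, 142, 226, 235, 235, 230, 236, 237, 237, 237, 237, 237, 236, 237, 243, 242, 243]
   sat [23, 25, 17, 27, 59, 61, 59, 61, 47, 69, 65, 66, 63, 64, 65, 64, 67, 62, 57, 58, 60, 60, 57, 57, 58, 58, 63, 57, 57, 58, 18, 6, 6, 11, 3, 2, 2, 2, 3, 2, 3, 2, 4, 5, 4]
```

```bash
python3 -m pendant '[[0,0.01,0.014,-0.02,0,0,0],[0,0.015,0.014,-0.03,0,0,0],[0,0.01,0,-0.035,0,0,0],[0,0.006,0,-0.035,0,0,0],[0,0.0057,0,-0.03,0,0,0],[0,0,0,-0.02,0,0,0],[0,0,0,-0.005,0,0,0],[0,0,0,0,0,0,0]]'; python3 q.py b; python3 -m pendant '[[0,0.0038,-0.0012,0,0,0,0],[0,0.0038,-0.0012,0,0,0,0],[0,0.0038,-0.0012,0,0,0,0],[0,0.0038,-0.0012,0,0,0,0],[0,0.0038,-0.0012,0,0,0,0],[0,0.0038,-0.0012,0,0,0,0],[0,0.0038,-0.0012,0.0003,0,0,0]]'; python3 q.py b
```

```text
t: 28.93
tool_pos: [0.5439, -0.1593, 0.2343]
eef_rot: [-3.106, 0.446, 0.03]
force: [-0.2, -0.5, 0.6]
opening: 0.0007
tcp [-0.062  -0.0001  0.2343] tip [-0.0636 -0.      0.1503] lower corner [-0.0711 -0.0002  0.1504] z [-0.0191  0.0004 -0.9998] x [ 0.9996  0.0225 -0.0191] f [-0.1974 -0.4844  0.6309] op 0.0007062974171064343 t 28.9333
t: 29.52
tool_pos: [0.5719, -0.1686, 0.2383]
eef_rot: [-3.107, 0.447, 0.022]
force: [-11.4, 3.5, 8.2]
opening: 0.0002
tcp [-0.0325 -0.0004  0.2383] tip [-0.0337 -0.0005  0.1544] lower corner [-0.0412 -0.0006  0.1545] z [-0.0142 -0.0001 -0.9999] x [ 0.9997  0.0219 -0.0142] f [-11.3659   3.4844   8.1827] op 0.00019449801669324703 t 29.5167
```

```bash
python3 -m pendant '[[0,0.0019,-0.0006,0.0008,0,0,0],[0,0.0019,-0.0006,0.0006,0,0,0],[0,0.0019,-0.0006,0.0005,0,0,0],[0,0,0,0,0,0,0]]'; python3 q.py b; python3 -m pendant '[[0,0.0019,-0.0006,0.0005,0,0,0],[0,0.0019,-0.0006,0.0003,0,0,0],[0,0.0019,-0.0006,0.0003,0,0,0],[0,0,0,0,0,0,0]]'; python3 q.py b
```

```text
t: 29.85
tool_pos: [0.5783, -0.1706, 0.24]
eef_rot: [-3.108, 0.447, 0.018]
force: [0.6, 0.8, 0.6]
opening: 0.0008
tcp [-0.0257 -0.0004  0.24  ] tip [-0.0267 -0.0004  0.156 ] lower corner [-0.0342 -0.0006  0.1561] z [-0.0117 -0.     -0.9999] x [ 0.9997  0.022  -0.0117] f [0.5624 0.7775 0.5872] op 0.0008052975128903633 t 29.85
t: 30.18
tool_pos: [0.5827, -0.1719, 0.241]
eef_rot: [-3.107, 0.447, 0.024]
force: [-7.8, 2.5, 3.4]
opening: 0.0007
tcp [-0.0212 -0.0004  0.241 ] tip [-0.0225 -0.0004  0.157 ] lower corner [-0.03   -0.0005  0.1572] z [-0.0157 -0.     -0.9999] x [ 0.9996  0.0219 -0.0157] f [-7.8063  2.4689  3.4025] op 0.0006671065232487661 t 30.1833
```

```bash
python3 -m pendant '[[0,0.0019,-0.0006,0,0,0,0],[0,0.001,-0.0003,0,0,0,0],[0,0,0,0,0,0,0]]'; python3 q.py b; python3 -m pendant '[[0,-0.006,0.002,0,0,0,0],[0,-0.015,0.005,0.01,0,0,0],[0,-0.015,0,0.03,0,0,0],[0,-0.02,-0.01,0.04,0,0,0],[0,-0.02,-0.01,0.04,0,0,0],[0,-0.009,-0.004,0.04,0,0,0],[0,0,0,0.01,0,0,0],[0,0,0,0,0,0,0],[0,0,0,0,0,0,0],[0,0,0,0,0,0,0]]'
python3 - <<'E'
from bench import *
from h import *
np.set_printoptions(precision=3,suppress=True,linewidth=200)
w=camera("wrist");np.savez("wrist8.npz",**w);s=camera("scene")
w1=np.load("wrist1.npz");s0=np.load("scene1.npz");f=[.603,-.178,-.308]
g=lambda c:cv2.cvtColor(c["image"],cv2.COLOR_BGR2GRAY)
for y in (.0,.05,-.05,-.11,-.14):
  x=np.linspace(-.04,.02,31);P=tw(f,np.stack([x,0*x+y,0*x+.184],1))
  for ww in (w,w1):
    q=fproj(ww,P).round().astype(int); print(y,g(ww)[q[:,1],q[:,0]].tolist())
d=cv2.absdiff(cv2.GaussianBlur(g(s),(5,5),0),cv2.GaussianBlur(g(s0),(5,5),0))>25
n,l,st,c=cv2.connectedComponentsWithStats(d.astype(np.uint8));print([ (r.tolist()) for r in st[1:] if r[4]>8])
E
```

```text
t: 30.43
tool_pos: [0.5834, -0.1721, 0.241]
eef_rot: [-3.106, 0.447, 0.034]
force: [-24.2, 6.8, 14.3]
opening: 0.0004
tcp [-0.0205 -0.0003  0.241 ] tip [-0.0223 -0.0004  0.157 ] lower corner [-0.0298 -0.0005  0.1572] z [-0.0219 -0.0001 -0.9998] x [ 0.9995  0.022  -0.0219] f [-24.1958   6.7777  14.3264] op 0.00041291793264818097 t 30.4333
t: 31.27
tool_pos: [0.505, -0.188, 0.402]
eef_rot: [-3.107, 0.447, 0.023]
force: [0.4, 0.4, -0.1]
opening: 0.0005
0.0 [201, 199, 200, 202, 204, 201, 146, 141, 142, 139, 140, 142, 142, 139, 196, 241, 236, 241, 235, 230, 241, 240, 230, 243, 173, 114, 97, 242, 161, 88, 91]
0.0 [200, 202, 200, 203, 202, 203, 144, 141, 143, 146, 143, 143, 145, 138, 198, 236, 239, 242, 237, 236, 242, 241, 230, 237, 238, 238, 239, 239, 237, 237, 237]
0.05 [198, 200, 200, 201, 203, 200, 200, 200, 198, 199, 201, 201, 199, 191, 223, 241, 240, 239, 228, 229, 236, 223, 130, 131, 128, 134, 128, 130, 101, 97, 101]
0.05 [201, 199, 200, 201, 201, 201, 201, 198, 199, 203, 202, 201, 203, 201, 219, 240, 241, 233, 227, 226, 235, 233, 130, 128, 132, 131, 131, 103, 101, 100, 102]
-0.05 [1
[... 1263 characters left out ...]
7, 1123], [230, 107, 10, 11, 19], [334, 108, 17, 17, 153], [234, 115, 21, 35, 119], [233, 139, 31, 30, 322], [165, 143, 17, 21, 62], [134, 147, 10, 11, 29], [166, 163, 28, 37, 171], [207, 171, 21, 16, 113], [211, 171, 32, 23, 242], [260, 189, 11, 13, 78], [209, 192, 42, 30, 349], [250, 200, 6, 6, 17], [256, 202, 4, 4, 10], [166, 209, 25, 21, 71], [170, 209, 35, 44, 436], [147, 214, 3, 4, 10], [235, 214, 15, 19, 101], [218, 222, 7, 4, 17], [203, 225, 19, 26, 250], [227, 235, 8, 9, 48], [170, 246, 9, 10, 20], [254, 246, 6, 8, 18], [202, 252, 12, 12, 75], [189, 254, 10, 9, 36], [229, 261, 21, 24, 72], [184, 263, 14, 26, 71], [273, 272, 17, 14, 112], [213, 286, 14, 17, 49], [273, 287, 7, 7, 39]]
```

Run:
```python
from bench import *
from h import *
t=camera("top");t0=np.load("top0.npz")
for n,lo,hi in (("red",(0,150,60),(8,255,255)),("blue",(105,150,50),(125,255,255))):
  for c in (t0,t):
    m=cv2.inRange(cv2.cvtColor(c["image"],cv2.COLOR_BGR2HSV),lo,hi);k=cv2.moments(m);print(n,k["m00"]/255,k["m10"]/max(k["m00"],1),k["m01"]/max(k["m00"],1))
print(get_obs()["force"]);print(sign_off())
```

```text
red 755.0 290.2913907284768 247.09801324503312
red 754.0 290.20159151193633 246.9496021220159
blue 824.0 138.5266990291262 244.74514563106797
blue 821.0 138.59439707673567 244.5347137637028
[ 0.08929742 -0.36225711  0.59131693]
the job is handed in; nothing more can be done
None
```

I finished the job and handed it in at about 31 s on the robot's clock, but `sign_off()` gives no verdict.

I opened the wide bin first. Then I hooked the fingertips behind the timer's nose and tipped it on to the sloping front. I gripped it there, lifted it clear, and set it dial up on the bin floor. Last, I pushed the bin home past its catch.

**Last checks**
- **Wide bin:** the lip's brightness profile in the wrist view matches the shut state at the start to within about 2 mm. The push force dropped as the catch gave and then rose against the stop, to 25 N sideways.
- **Narrow bin:** its profile also matches the start.
- **Timer:** something dark now shows at the mouth of the wide bin. I saw it standing dial up before I closed the bin, but I had used all 12 pictures by then, so its final angle was not viewed.
- **Other relays:** all four were standing in their row after the timer was placed. After the bin was shut, the only clear change at the row in the scene view was the missing dial.
- **Bench items:** the red and blue colour patches moved about 0.2 pixel. I did not check the others one by one; there were small scene-view differences that I put down to the arm and its shadow.

**What went wrong on the way**
- **Joint limit:** joint 2 reached its lower limit on the way to the bin, so I came in from above and behind instead.
- **First push:** the first push to shut the bin jammed at the lip with about 45 N in total on the fingers. I backed off and followed the lip's arc instead, and the bin then sank to its catch on its own.
- **Rack position:** the top and scene views disagreed with the wrist view by about 4 to 5 mm, so I used the wrist view, and the grasp fitted.

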